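# Dock the vial cassette and slide the gas lever to its second stop

### The job

With the fingertips, push the white vial cassette along its guide until it is fully home against the stop of the dock; then push the orange lever past its first detent and all the way to its second stop, at the far end of its slot. The cassette is only slid, never lifted or tipped, and the blue lever and everything else on the bench are left alone.

Things in the scene. Friction and masses are not known exactly. Their poses are not given: they have to be found in the camera images.
- dock: fixed aluminium guide with a cream stop block at its far end. Origin: on the bench, below the centre of a fully home cassette, which slides along local +x (roughly away from the robot). Guide floor 8 mm above the bench, local x -125 to +32 mm, near end open; side rails 10 mm thick, inner faces at y = +-33 mm, 20 mm above the bench; stop face at x = +32 mm, block 34 mm deep, 52 mm high.
- cassette_mid (a point): centre, half-way up, of the loose white cassette block, 64 mm long (x, along the guide), 60 mm wide, 40 mm high. It lies on the guide's floor between the rails: this point is 28 mm above the bench, the block's top 48 mm. It starts 40 to 85 mm short of home; fully home, this point is straight above the dock's origin.
- gas_base: fixed grey console, 90 x 180 x 55 mm (x, y, height), yaw varies. Origin: centre of its underside, on the bench. Its orange lever slides in a slot on top along local x = 0, from local y = -45 mm (start end) to +45 mm (far end). White ticks mark its three positions. It stands left or right of the dock, the other console on the other side.
- gas_tip (a point): top centre of the orange lever's paddle, 103 mm above the bench. The paddle is a flat upright tab 26 mm wide across the slot (console x), 12 mm thick along it (console y), 44 mm tall, from 59 to 103 mm above the bench. Axes as the console's: the lever slides along +y.
- gas_lever (a joint): orange lever along its slot, m: 0 at the start end, 0.045 in the first (middle) detent, 0.090 at the second stop, the hard end of the slot. About 1 N slides it, but a sprung hump before the detent (0.029 to 0.037) and another after it (0.046 to 0.053) each take about 6 N to pass; elsewhere it stays where it is left. It starts within the first 20 mm.
- vent_base: fixed grey console, 90 x 180 x 55 mm (x, y, height), yaw varies. Origin: centre of its underside, on the bench. Its blue lever slides in a slot on top along local x = 0, from local y = -45 mm (start end) to +45 mm (far end). White ticks mark its three positions. It stands left or right of the dock, the other console on the other side.
- vent_tip (a point): top centre of the blue lever's paddle, 103 mm above the bench. The paddle is a flat upright tab 26 mm wide across the slot (console x), 12 mm thick along it (console y), 44 mm tall, from 59 to 103 mm above the bench. Axes as the console's: the lever slides along +y. To be left alone.
- vial: loose amber vial, 28 mm across, 55 mm high, standing about 45 mm behind the orange lever's console (its local +x side); to be left alone. Origin: centre of its underside.
- wrench: loose steel wrench 140 mm long, lying behind the blue lever's console; to be left alone.
- reagent: loose amber bottle, 68 mm across, 150 mm high, towards the back of the bench; to be left alone. Origin: centre of its underside.
- beaker: loose glass beaker, 70 mm across, 85 mm high, towards the back of the bench; to be left alone. Origin: centre of its underside.
- mouse: loose black computer mouse, 105 x 60 x 33 mm, on the right; to be left alone. Origin: centre of its underside.
- cassette: the loose white cassette, about 0.25 kg, with six small silver-capped amber vials fixed in its top that reach 60 mm above the bench. Origin: centre of its underside; axes as the dock's when home.
Not all that is in view belongs to the job. Leave any purple look-alike of the cassette alone. Leave any purple look-alike of the gas_base alone.

How it is judged:
By the outcome, as a careful person would: the job done as asked, in the order asked, and still so for the second after the job is handed in, with the robot touching nothing.
It also fails if it takes over 48 s, if anything falls off the work surface, if the arm or the gripper's body presses on something with over 40 N, if the wrist force passes 120 N, or if a joint passes its speed limit or range.

### The arm

A 6-joint arm with a two-finger parallel gripper is mounted at the origin on the work surface. World frame = base frame: x ahead of the robot, y to its left, z up, the work surface at z = 0. Lengths are in m, angles in rad, forces in N, time in s.
With the tool pointing down it reaches from about 0.35 to 0.85 m from the base axis. Payload 8.1 kg.
Tool frame: the origin (TCP) lies at the very end of the fingers, on their centre line; the grasp point (between the pads) lies 19 mm behind it; z points along the fingers, y is the direction in which the jaws open and shut (so a half turn about z gives the same grasp; the last joint's range is limited). The gripper opens to 93 mm and grips with 3 to 60 N. Pads are 15 mm wide; open, the fingers measure 128 mm over their backs; the gripper's body (75 mm by 188 mm) begins 65 mm behind the grasp point.
Start: joints at [-1.327, 0.13, 1.488, -0, 1.523, -0.085], TCP at [0.194, -0.568, 0.219] pointing down, gripper open.
Joint ranges: [-2.96, 2.96], [-0.89, 2.26], [0.02, 2.5], [-1.34, 4.48], [0, 2.73], [-2.66, 2.66]. Speed limits (rad/s): [2.39, 2.39, 2.79, 3.14, 3.14, 3.14].

### API

Orientations are given as a rotation vector (axis times angle).
In Python, from plant import robot gives the robot as it stands.
- The arm moves only by the shell command python3 -m inch 'ROWS' [FORCE]. ROWS is JSON, a list that holds one entry, the list of rows, each a list of 7 numbers: the shift along the tool's x, y, z in cm, then the turn, a rotation vector about the tool's x, y, z in degrees, then the gripper command: -1 is fully open, 1 is shut, values between are in proportion. A call has 1 to 5 rows; each row shifts and turns the commanded pose from where the row before left it, along the tool's axes as they then stand; what a row does not reach is not made up. A row lasts 1/10 s, in which the tool goes at most 50 mm and 8.59 degrees, less where a joint would pass 70% of its speed; a pose out of reach is approached as far as the arm can. A call with a gripper value outside its range is refused whole. The fingers move at their own pace and stop on an object; FORCE is the grip in N (left out, the last holds). Time passes only in rows, so rows that do not move let the fingers close. It gives the time, the measured TCP pose, the force and the opening at its end, in the units of the state.
- robot.read_state(): the state, without advancing time (a new reading comes with each control period).
- robot.read_camera(name): name is "scene" or "side" or "wrist"; returns a dict with "image" (480x640x3 uint8, blue, green, red), "K" (3x3 intrinsics, pixels), "R" (3x3) and "t" (3): a world point X has camera coordinates R X + t; the wrist camera has in their place "tool_from_camera" (4x4, takes a point from camera to tool coordinates, whose origin is the TCP and whose axes are the flange's). Camera axes: x right, y down, z forward; pixel columns grow to the right and rows downward; lengths in m; the calibration is good to about 2 mm. A picture is of the moment at which its call begins: read the wrist's pose just before it. There is no depth.
- robot.close_job(): hands the job in, once; it reports no verdict.
The state is a dict: "t": time; "q": joint angles; "dq": joint speeds; "joint_torque": joint torques, N m; "tool_pos": TCP position; "orientation": TCP orientation; "force": force on the tool from outside, world axes, zero at the start; "wrist_torque": the same for the moment, N m; "opening": finger opening in m.
Only numpy, scipy, OpenCV 4.12 (cv2) and the standard library are available. Lean on these libraries where they do the work, as an engineer would, in place of code of your own. Each camera call takes 0.05 s, during which the arm holds its last target. There are 200 camera calls.

## Working session

There is one attempt and no reset: what is moved stays moved. The work goes in short steps, Python scripts to look and compute and a shell command to move; the robot and the scene stay as the last step left them, time stands still between calls to the robot, and variables do not carry over. Pictures are saved under pics/ and viewed, about 8 in all and at most 12, crops included, and the job is handed in when it is done.

```bash
ls; mkdir -p pics
python3 - <<'E'
from plant import robot
import cv2,numpy as np
s=robot.read_state();print(s['t'],s['tool_pos'],s['orientation'],s['opening'])
for n in("scene","side"):
    c=robot.read_camera(n);cv2.imwrite(f"pics/{n}0.png",c["image"]);np.savez(f"{n}.npz",K=c["K"],R=c["R"],t=c["t"])
    print(n,-c["R"].T@c["t"])
E
```

```text
pics
0.0 [ 0.19362582 -0.56729481  0.21760465] [-3.09744562e+00 -5.13843789e-01  2.01247661e-04] 0.09334798437642959
scene [1.10126576 0.54439415 0.6908876 ]
side [ 0.19674674 -1.12398122  1.30837259]
```

View pics/scene0.png

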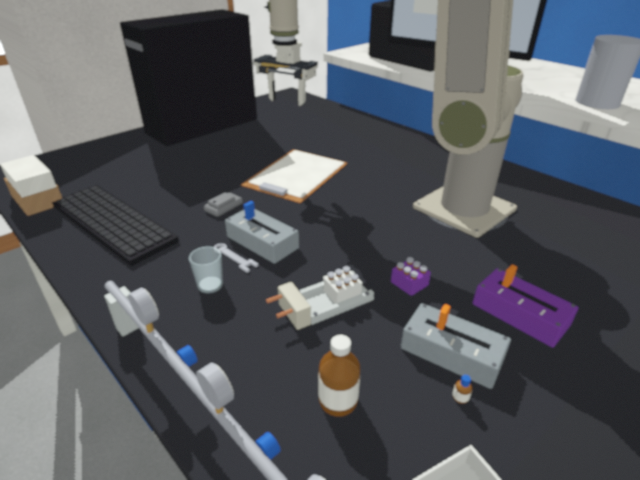

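View pics/side0.png

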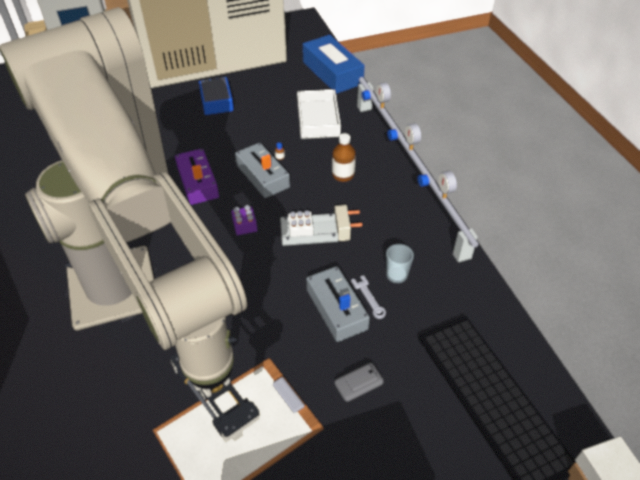

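Scene picture: the white cassette is at (343,285), in the dock with the cream stop at (293,305). The grey console with the orange lever is at (456,342), lever at (445,316). Purple look-alikes are the cassette at (410,275) and the console at (525,305). The white and grey ones fit the description. I'll confirm them in an enlarged crop.

Run:
```python
import cv2,numpy as np
a=cv2.imread("pics/scene0.png")[255:390,265:525]
b=cv2.imread("pics/side0.png")[135:255,225:365]
cv2.imwrite("pics/a.png",cv2.resize(a,None,fx=3,fy=3,interpolation=cv2.INTER_CUBIC))
cv2.imwrite("pics/b.png",cv2.resize(b,None,fx=5,fy=5,interpolation=cv2.INTER_CUBIC))
```

```text
(no output)
```

View pics/a.png

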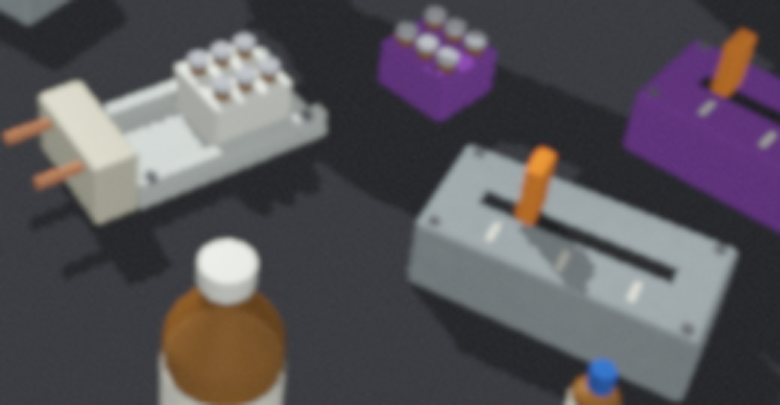

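View pics/b.png

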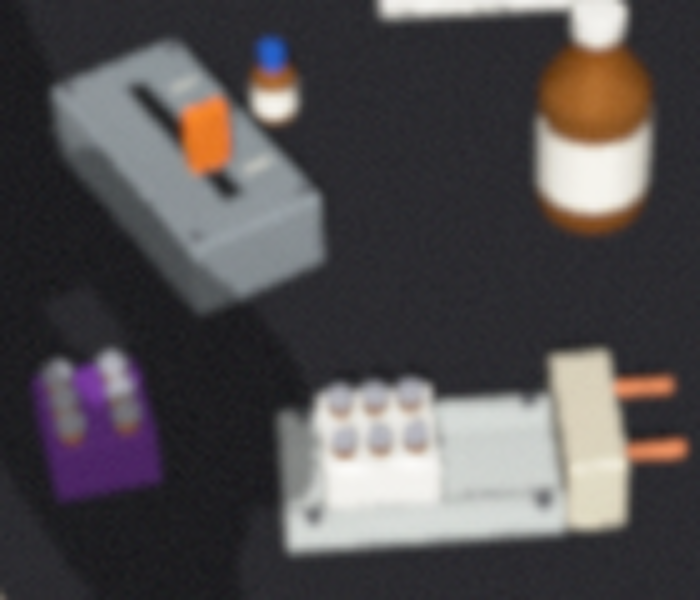

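The crop confirms it: the white cassette with silver caps sits in the aluminium guide at crop a (235,90). The orange lever on the grey console is at crop a (540,185), near its start tick. Purple items will be left alone. Next I fit the poses from the corners.

```bash
cat > h.py <<'E'
import numpy as np
from scipy.optimize import least_squares
C={n:np.load(n+".npz") for n in("scene","side")}
def proj(n,X):
    c=C[n];p=(c["R"]@np.atleast_2d(X).T).T+c["t"];p=p@c["K"].T;return p[:,:2]/p[:,2:]
A=lambda u,v:("scene",265+(u+.5)/3-.5,255+(v+.5)/3-.5)
B=lambda u,v:("side",225+(u+.5)/5-.5,135+(v+.5)/5-.5)
def fit(obs,x0,names=0):
    def w(p,l):c,s=np.cos(p[2]),np.sin(p[2]);return np.array([p[0]+c*l[0]-s*l[1],p[1]+s*l[0]+c*l[1],l[2]])
    f=lambda p:np.concatenate([proj(o[0],w(p,l))[0]-o[1:] for o,l in obs])
    r=least_squares(f,x0,loss="soft_l1");print(np.round(r.x,4),np.round(r.fun.reshape(-1,2),1).tolist());return r.x
def tri(obs,x0):
    return least_squares(lambda X:np.concatenate([proj(o[0],X)[0]-o[1:] for o in obs]),x0).x
E
python3 - <<'E'
from h import *
h=.055
g=fit([(A(472,147),(-.045,-.09,h)),(A(417,219),(.045,-.09,h)),(A(738,251),(-.045,.09,h)),(A(683,402),(.045,.09,0)),(A(410,279),(.045,-.09,0)),
 (B(172,39),(.045,.09,h)),(B(52,92),(-.045,.09,h)),(B(321,199),(.045,-.09,h)),(B(203,313),(-.045,-.09,0)),(B(323,258),(.045,-.09,0))],[.55,.25,0])
d=fit([(A(326,109),(-.125,.043,.02)),(A(326,134),(-.125,.043,0)),(B(280,411),(-.125,.043,.02)),(B(290,554),(-.125,-.043,0)),(B(568,533),(.032,-.043,0)),
 ],[.6,0,0])
# caps centre and cassette
ca=np.mean([(198,62),(221,50),(244,41),(222,90),(247,78),(269,68)],0);cb=np.mean([(340,400),(375,395),(410,392),(345,442),(380,438),(416,437)],0)
X=tri([A(*ca),B(*cb)],[.5,0,.05]);print("caps",X)
for l in ([(222,90),(198,62)],[(221,50),(247,78)]):pass
for p,q in (((340,400),(410,392)),((345,442),(416,437))):
    pa=[fit([(B(*k),(0,0,.059))],[.5,0,0])[:2] for k in (p,q)];v=pa[1]-pa[0];print("yaw caps",np.arctan2(v[1],v[0]))
for p,q in (((244,41),(198,62)),((269,68),(222,90))):
    pa=[fit([(A(*k),(0,0,.059))],[.5,0,0])[:2] for k in (p,q)];v=pa[1]-pa[0];print("yaw caps",np.arctan2(v[1],v[0]))
# block corners
for o,n in ((B(548,355),"n+"),(B(610,350),"f+"),(B(625,462),"f-"),(B(565,470),"n-"),(A(40,95),"f-"),(A(85,82),"n-"),(A(135,155),"n+"),(A(95,172),"f+")):
    x=fit([(o,(0,0,.052))],[.6,0,0])[:2];c,s=np.cos(d[2]),np.sin(d[2]);v=x-d[:2];print(n,c*v[0]+s*v[1],-s*v[0]+c*v[1])
T=tri([A(543,153),B(205,102)],[.5,.2,.1]);v=T[:2]-g[:2];c,s=np.cos(g[2]),np.sin(g[2]);print("tip",T,c*v[0]+s*v[1],-s*v[0]+c*v[1])
v=X[:2]-d[:2];c,s=np.cos(d[2]),np.sin(d[2]);print("cass local",c*v[0]+s*v[1],-s*v[0]+c*v[1])
E
```

```text
[0.4967 0.2871 0.2478] [[-0.5, -2.1], [-0.3, 0.9], [1.0, -1.0], [-0.7, 1.0], [-1.2, 0.5], [-0.2, -1.1], [-1.2, -1.4], [-0.3, -1.1], [-1.4, 0.7], [-0.1, 0.4]]
[ 0.6051  0.0046 -0.2452] [[-0.7, 0.8], [-1.3, -0.8], [-0.4, 0.4], [-0.6, -1.4], [-0.8, -0.9]]
caps [0.53706495 0.02266266 0.05551616]
[0.521  0.0384 0.    ] [[0.0, 0.0]]
[0.5602 0.0314 0.    ] [[-0.0, -0.0]]
yaw caps -0.17859847058926887
[0.5139 0.0066 0.    ] [[-0.0, -0.0]]
[ 0.5524 -0.0028  0.    ] [[-0.0, 0.0]]
yaw caps -0.23973812097197644
[0.5141 0.0117 0.    ] [[0.0, -0.0]]
[0.5561 0.006  0.    ] [[0.0, -0.0]]
yaw caps -0.1352141621244727
[0.5232 0.0457 0.    ] [[-0.0, 0.0]]
[0.5654 0.0397 0.    ] [[-0.0, 0.0]]
yaw caps -0.14053417414168118
[0.6462 0.0397 0.    ] [[0.0, -0.0]]
n+ 0.03134263191687479 0.0439928934496855
[0.6811 0.0318 0.    ] [[-0.0, 0.0]]
f+ 0.06714010325488357 0.044750742786189984
[ 0.6577 -0.0528  0.    ] [[0.0, -0.0]]
f- 0.06502715575311843 -0.04290187114898037
[ 0.6243 -0.0475  0.    ] [[0.0, -0.0]]
n- 0.031262583682727066 -0.0458859045678878
[ 0.6582 -0.0501  0.    ] [[-0.0, -0.0]]
f- 0.06485142069344793 -0.04015186075633665
[ 0.6255 -0.0391  0.    ] [[0.0, 0.0]]
n- 0.03047939111989957 -0.03750771859117105
[0.6501 0.0414 0.    ] [[0.0, 0.0]]
n+ 0.034748244418862206 0.04662722577862756
[0.6805 0.0354 0.    ] [[0.0, 0.0]]
f+ 0.06575155140057314 0.048186926160291854
tip [0.50503908 0.25579917 0.10840208] 0.000429307068513231 -0.032407739584091
cass local -0.07033970404861642 0.0009685969265229126
```

```bash
cat >> h.py <<'E'
from scipy.spatial.transform import Rotation as Ro
D=(.605,.0046,-.248); G=(.4967,.2871,.248)
def loc(F,l): c,s=np.cos(F[2]),np.sin(F[2]); return np.array([F[0]+c*l[0]-s*l[1],F[1]+s*l[0]+c*l[1],l[2]])
def go(F,l,yaw):
    from plant import robot
    s=robot.read_state();R=Ro.from_rotvec(s["orientation"]).as_matrix()
    T=loc(F,l);d=R.T@(T-s["tool_pos"])*100
    W=Ro.from_euler("z",yaw)*Ro.from_matrix(np.diag([1,-1,-1]))
    v=(Ro.from_matrix(R).inv()*W).as_rotvec(degrees=True)
    p=s["tool_pos"]-[F[0],F[1],0];p=Ro.from_euler("z",-F[2]).apply(p)
    print("t",s["t"],"shift cm",d.round(2),"turn",v.round(2),"local",p.round(4),"F",np.round(s["force"],1),"open",s["opening"])
E
python3 -m inch '[[[0,0,0,0,0,8.3,1],[0,0,0,0,0,8.3,1],[0,0,0,0,0,8.3,1],[0,0,0,0,0,8.2,1],[0,0,0,0,0,0,1]]]' 15
python3 -c "
from h import *;go(D,(-.130,.0,.218),D[2])"
```

```text
t: 0.6
tool_pos: [0.1937, -0.5676, 0.2181]
orientation: [-3.116, 0.394, 0.001]
force: [0.3, 0.5, -1.0]
opening: 0.0575
t 0.6 shift cm [ 1.261e+01 -6.560e+01  6.000e-02] turn [-0.05  0.03 -0.19] local [-0.2583 -0.6556  0.2181] F [ 0.3  0.5 -1. ] open 0.05748062884770981
```

```bash
python3 -m inch '[[[0.9,-4.5,0,0,0,0,1],[0.9,-4.5,0,0,0,0,1],[0.9,-4.5,0,0,0,0,1],[0.9,-4.5,0,0,0,0,1],[0.9,-4.5,0,0,0,0,1]]]'
python3 -m inch '[[[0.9,-4.5,0,0,0,0,1],[0.9,-4.5,0,0,0,0,1],[0.9,-4.5,0,0,0,0,1],[0.9,-4.5,0,0,0,0,1],[0.9,-4.5,0,0,0,0,1]]]'
python3 -c "
from h import *;go(D,(-.130,.0,.125),D[2])"
```

```text
t: 1.1
tool_pos: [0.2931, -0.3591, 0.2184]
orientation: [-3.118, 0.383, 0.0]
force: [1.0, -0.1, -0.5]
opening: 0.0173
t: 1.6
tool_pos: [0.3922, -0.1521, 0.2187]
orientation: [3.118, -0.382, 0.001]
force: [1.1, -0.7, -0.1]
opening: 0.0006
t 1.6 shift cm [  3.86 -20.4    9.37] turn [ 0.   -0.03  0.23] local [-0.1678 -0.2041  0.2187] F [ 1.1 -0.7 -0.1] open 0.0005986685040888241
```

```bash
python3 -m inch '[[[0.7,-4.3,1.5,0,0,0,1],[0.7,-4.3,2,0,0,0,1],[0.7,-4.1,2,0,0,0,1],[0.7,-4,2,0,0,0,1],[0.7,-3.7,1.5,0,0,0,1]]]'
python3 -m inch '[[[0,0,0,0,0,0,1],[0,0,0,0,0,0,1]]]'
python3 - <<'E'
from h import *;go(D,(-.130,.0,.026),D[2])
from plant import robot;import cv2
i=robot.read_camera("side")["image"][135:275,225:385];j=robot.read_camera("wrist")["image"]
a=cv2.resize(i,(457,400),interpolation=2);b=cv2.resize(j,(343,257));o=np.zeros((400,800,3),np.uint8);o[:,:457]=a;o[:257,457:]=b;cv2.imwrite("pics/c.png",o)
E
```

```text
t: 2.1
tool_pos: [0.4757, 0.0372, 0.1272]
orientation: [3.118, -0.381, -0.002]
force: [0.4, -0.6, 1.0]
opening: 0.0004
t: 2.3
tool_pos: [0.4754, 0.0359, 0.1279]
orientation: [3.118, -0.381, -0.003]
force: [-0.1, -0.5, 0.2]
opening: 0.0003
t 2.3 shift cm [ 0.35 -0.16 10.19] turn [0.04 0.11 0.28] local [-0.1333 -0.0015  0.1279] F [-0.1 -0.5  0.2] open 0.0002694084210586921
```

View pics/c.png

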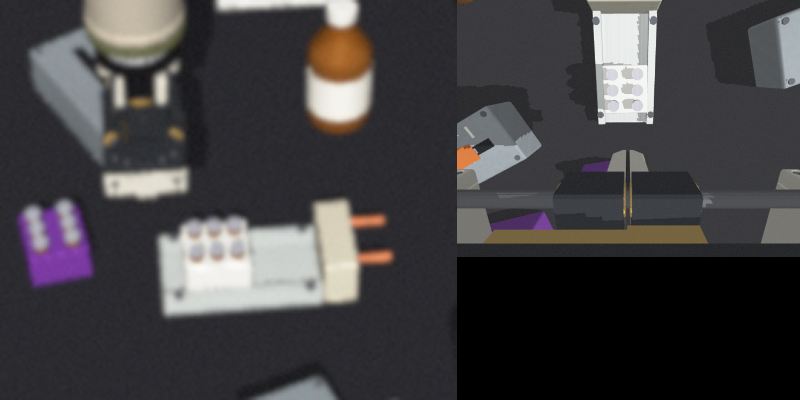

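The fingers are centred on the guide behind the cassette (wrist view: guide centre at column ~627, fingertips at ~627). Now I descend.

```bash
python3 -m inch '[[[0.2,-0.1,3,0,0,0,1],[0.1,-0.1,3,0,0,0,1],[0,0,2.5,0,0,0,1],[0,0,1.5,0,0,0,1],[0,0,0,0,0,0,1]]]'
python3 -m inch '[[[0,0,0.2,0,0,0.3,1],[0,0,0,0,0,0,1]]]'
python3 -c "
from h import *;go(D,(-.0395,.0,.026),D[2])"
```

```text
t: 2.9
tool_pos: [0.4776, 0.0351, 0.027]
orientation: [3.117, -0.391, -0.005]
force: [0.0, 0.5, 0.1]
opening: 0.0005
t: 3.1
tool_pos: [0.4805, 0.0358, 0.0281]
orientation: [-3.116, 0.399, -0.004]
force: [-0.0, 0.4, -0.1]
opening: 0.0
t 3.1 shift cm [ 8.88 -0.09  0.23] turn [-0.03 -0.13 -0.4 ] local [-0.1283 -0.0003  0.0281] F [-0.   0.4 -0.1] open 2.2123545504899042e-05
```

```bash
python3 -m inch '[[[0.6,0,0.1,0,0,0,1],[0.6,0,0,0,0,0,1],[0.5,0,0,0,0,0,1],[0.5,0,0,0,0,0,1],[0.5,0,0,0,0,0,1]]]'
python3 -m inch '[[[0.5,0,0,0,0,0,1],[0.5,0,0,0,0,0,1],[0.5,0,0,0,0,0,1],[0.5,0,0,0,0,0,1],[0.5,0,0,0,0,0,1]]]'
python3 -m inch '[[[0.5,0,0,0,0,0,1],[0.5,0,0,0,0,0,1],[0.5,0,0,0,0,0,1],[0.5,0,0,0,0,0,1],[0.3,0,0,0,0,0,1]]]'
python3 -c "
from h import *;go(D,(-.0395,.0,.026),D[2])"
```

```text
t: 3.6
tool_pos: [0.5054, 0.0297, 0.0255]
orientation: [-3.116, 0.398, 0.002]
force: [-5.2, 1.3, 4.4]
opening: 0.0008
t: 4.1
tool_pos: [0.5301, 0.0232, 0.0255]
orientation: [3.116, -0.398, -0.0]
force: [-3.6, -0.1, 2.0]
opening: 0.0005
t: 4.6
tool_pos: [0.5525, 0.0174, 0.0256]
orientation: [3.116, -0.398, 0.0]
force: [-2.7, 1.4, -0.7]
opening: 0.0001
t 4.6 shift cm [ 1.45 -0.06 -0.04] turn [ 0.   -0.01 -0.36] local [-0.054  -0.0005  0.0256] F [-2.7  1.4 -0.7] open 8.863797161792129e-05
```

```bash
python3 -m inch '[[[0.3,0,0,0,0,0,1],[0.3,0,0,0,0,0,1],[0.3,0,0,0,0,0,1],[0.2,0,0,0,0,0,1],[0.1,0,0,0,0,0,1]]]'
python3 -m inch '[[[0.1,0,0,0,0,0,1],[0.1,0,0,0,0,0,1],[0.1,0,0,0,0,0,1]]]'
python3 -c "
from h import *;go(D,(-.0395,.0,.026),D[2])"
```

```text
t: 5.1
tool_pos: [0.5638, 0.0145, 0.0256]
orientation: [-3.116, 0.398, -0.0]
force: [-2.1, -0.0, -0.4]
opening: 0.0002
t: 5.4
tool_pos: [0.565, 0.0141, 0.0256]
orientation: [-3.116, 0.398, 0.006]
force: [-14.3, 1.4, 11.9]
opening: 0.0004
t 5.4 shift cm [ 0.16 -0.06 -0.04] turn [ 0.02  0.21 -0.35] local [-0.0411 -0.0006  0.0256] F [-14.3   1.4  11.9] open 0.00040444634925012614
```

```bash
python3 -m inch '[[[0.1,0,0,0,0,0,1],[0,0,0,0,0,0,1]]]'
python3 -m inch '[[[-0.5,0,0,0,0,0,1],[-2,0,0,0,0,0,1],[-3,0,0,0,0,0,1],[0,0,-3,0,0,0,1],[0,0,-5,0,0,0,1]]]'
python3 - <<'E'
from h import *;go(D,(-.0395,.0,.15),D[2])
from plant import robot;import cv2
j=robot.read_camera("wrist")["image"];i=robot.read_camera("scene")["image"][255:355,265:400]
o=np.zeros((420,800,3),np.uint8);o[:300,:400]=cv2.resize(j,(400,300));o[:300,400:]=cv2.resize(i,(400,300),interpolation=2);cv2.imwrite("pics/d.png",o[:300])
E
```

```text
t: 5.6
tool_pos: [0.565, 0.0141, 0.0256]
orientation: [-3.116, 0.398, 0.009]
force: [-15.7, 2.4, 12.6]
opening: 0.0008
t: 6.1
tool_pos: [0.5102, 0.0277, 0.1024]
orientation: [3.116, -0.398, -0.012]
force: [0.4, -0.5, 0.1]
opening: 0.0006
t 6.1 shift cm [ 5.77 -0.12 -4.81] turn [ 0.1   0.43 -0.33] local [-0.0976 -0.0009  0.1024] F [ 0.4 -0.5  0.1] open 0.0005775322210227772
```

View pics/d.png

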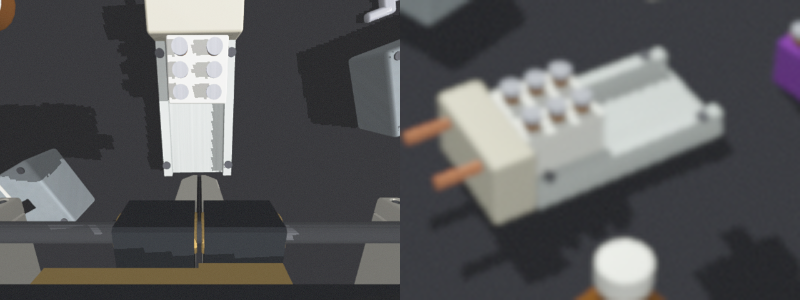

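The cassette sits flush against the cream stop (wrist view, left panel (195,38)). Next I rise, turn to the console's yaw and approach the lever.

```bash
python3 -m inch '[[[0,0,-3,0,0,-7.2,1],[0,0,-3,0,0,-7.2,1],[0,0,0,0,0,-7.2,1],[0,0,0,0,0,-7.2,1],[0,0,0,0,0,0,1]]]' 30
python3 -c "
from h import *;go(G,(0,-.09,.15),G[2])"
```

```text
t: 6.7
tool_pos: [0.5152, 0.0272, 0.1665]
orientation: [3.116, 0.392, 0.004]
force: [-0.4, 0.1, 0.0]
opening: 0.0005
t 6.7 shift cm [  4.63 -16.63   1.65] turn [ 0.05 -0.14  0.14] local [-0.0459 -0.2564  0.1665] F [-0.4  0.1  0. ] open 0.000524263433048025
```

```bash
python3 -m inch '[[[1,-4,0,0,0,0,1],[1.2,-4.3,0,0,0,0,1],[1.2,-4.3,0,0,0,0,1],[1.2,-4,0.8,0,0,0,1],[0,0,0,0,0,0,1]]]'
python3 -m inch '[[[0,0,0,0,0,0,1]]]'
python3 - <<'E'
from h import *;go(G,(0,-.085,.078),G[2])
from plant import robot;import cv2
s=robot.read_state();w=robot.read_camera("wrist");j=w["image"]
R=Ro.from_rotvec(s["orientation"]).as_matrix();M=np.linalg.inv(w["tool_from_camera"])
for l in ((0,-.032,.103),(.045,-.09,.055),(-.045,-.09,.055),(.045,.09,.055)):
    p=R.T@(loc(G,l)-s["tool_pos"]);p=M[:3,:3]@p+M[:3,3];p=w["K"]@p;print(p[:2]/p[2])
    cv2.circle(j,tuple(int(v) for v in np.clip(p[:2]/p[2],-2000,2000)),4,(0,255,0),1)
cv2.imwrite("pics/e.png",j)
E
```

```text
t: 7.2
tool_pos: [0.5173, 0.2041, 0.1566]
orientation: [-3.116, -0.389, 0.001]
force: [-0.2, -0.4, -1.2]
opening: 0.0002
t: 7.3
tool_pos: [0.5178, 0.2003, 0.1571]
orientation: [3.117, 0.388, -0.001]
force: [-0.7, -0.3, 0.1]
opening: 0.0003
t 7.3 shift cm [ 0.09 -0.43  7.91] turn [ 0.02  0.03 -0.01] local [-0.0009 -0.0893  0.1571] F [-0.7 -0.3  0.1] open 0.00027053538121518683
[237.46436105 260.887675  ]
[319.86643742 187.84632281]
[319.70220268 290.77475133]
[ 95.51011685 187.77001382]
```

View pics/e.png

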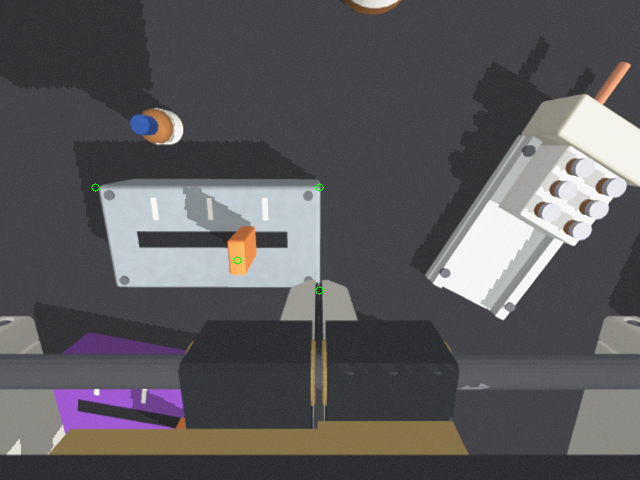

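The wrist view shows the reprojected console corners and tip (237,261) on the real ones. The lever is at (240,250), with the fingers to its right, on its start side. Now I descend.

```bash
python3 -m inch '[[[0.1,0,2.5,0,0,0,1],[0,0,2.5,0,0,0,1],[0,0,2,0,0,0,1],[0,0,0.9,0,0,0,1],[0,0,0,0,0,0,1]]]'
python3 -m inch '[[[0,-0.6,0,0,0,0,1],[0,-0.6,0,0,0,0,1],[0,-0.6,0,0,0,0,1],[0,-0.5,0,0,0,0,1],[0,-0.5,0,0,0,0,1]]]'
python3 -c "
from h import *;go(G,(0,.0215,.078),G[2])"
```

```text
t: 7.85
tool_pos: [0.5183, 0.1984, 0.0775]
orientation: [3.117, 0.386, -0.004]
force: [0.1, 0.4, 0.4]
opening: 0.0004
t: 8.35
tool_pos: [0.5122, 0.2277, 0.0791]
orientation: [-3.117, -0.39, -0.001]
force: [-0.6, -0.3, -0.8]
opening: 0.0006
t 8.35 shift cm [-0.03 -8.28  0.11] turn [-0.   -0.04  0.06] local [ 0.0004 -0.0613  0.0791] F [-0.6 -0.3 -0.8] open 0.0006292242222871651
```

```bash
python3 -m inch '[[[0,-0.7,0,0,0,0,1],[0,-0.7,0.1,0,0,0,1],[0,-0.7,0,0,0,0,1],[0,-0.7,0,0,0,0,1],[0,-0.7,0,0,0,0,1]]]'
python3 -m inch '[[[0,-0.7,0,0,0,0,1],[0,-0.7,0,0,0,0,1],[0,-0.7,0,0,0,0,1],[0,-0.7,0,0,0,0,1],[0,-0.5,0,0,0,0,1]]]'
python3 -c "
from h import *;go(G,(0,.0215,.078),G[2])"
```

```text
t: 8.85
tool_pos: [0.5037, 0.2606, 0.0777]
orientation: [3.116, 0.389, 0.001]
force: [1.3, -2.8, 0.7]
opening: 0.0006
t: 9.35
tool_pos: [0.4951, 0.2938, 0.0776]
orientation: [-3.117, -0.39, 0.0]
force: [0.0, -0.9, 0.0]
opening: 0.0005
t 9.35 shift cm [-0.01 -1.46 -0.04] turn [-0.03  0.    0.05] local [0.0001 0.0069 0.0776] F [ 0.  -0.9  0. ] open 0.00045566284229656937
```

```bash
python3 -m inch '[[[0,-0.4,0,0,0,0,1],[0,-0.3,0,0,0,0,1],[0,-0.3,0,0,0,0,1],[0,-0.2,0,0,0,0,1],[0,-0.2,0,0,0,0,1]]]'
python3 -m inch '[[[0,-0.1,0,0,0,0,1],[0,-0.1,0,0,0,0,1],[0,0,0,0,0,0,1]]]'
python3 -c "
from h import *;go(G,(0,.0215,.078),G[2])"
```

```text
t: 9.85
tool_pos: [0.4919, 0.3065, 0.0776]
orientation: [3.117, 0.389, -0.0]
force: [1.1, -1.7, 0.9]
opening: 0.0005
t: 10.15
tool_pos: [0.4913, 0.3084, 0.0776]
orientation: [-3.117, -0.389, 0.0]
force: [-0.2, -0.9, -0.7]
opening: 0.0006
t 10.15 shift cm [-0.    0.05 -0.04] turn [-0.    0.01  0.03] local [0.     0.022  0.0776] F [-0.2 -0.9 -0.7] open 0.0005934742337379937
```

Not at the hard end yet, so I continue in small steps.

```bash
python3 -m inch '[[[0,-0.1,0,0,0,0,1],[0,-0.1,0,0,0,0,1],[0,-0.1,0,0,0,0,1],[0,-0.1,0,0,0,0,1]]]'
python3 -m inch '[[[0,-0.1,0,0,0,0,1],[0,-0.1,0,0,0,0,1],[0,0,0,0,0,0,1]]]'
python3 -c "
from h import *;go(G,(0,.0215,.078),G[2])"
```

```text
t: 10.55
tool_pos: [0.491, 0.3098, 0.0776]
orientation: [3.113, 0.388, -0.0]
force: [1.8, -15.8, 4.1]
opening: 0.0007
t: 10.85
tool_pos: [0.491, 0.3099, 0.0776]
orientation: [3.111, 0.386, -0.001]
force: [1.9, -21.0, 6.1]
opening: 0.0008
t 10.85 shift cm [-0.01  0.2  -0.03] turn [ 0.4   0.07 -0.04] local [0.0001 0.0235 0.0776] F [  1.9 -21.    6.1] open 0.0007773963029466817
```

Hard stop reached (21 N, no more travel). I back off, rise and check.

```bash
python3 -m inch '[[[0,1,0,0,0,0,1],[0,2,0,0,0,0,1],[0,1,-2,0,0,0,1],[0,1,-4,0,0,0,1],[0,2,-4,0,0,0,1]]]'
python3 -m inch '[[[0,4,0,0,0,0,1],[0,3,0,0,0,0,1],[0,0,0,0,0,0,1]]]'
python3 - <<'E'
from h import *;go(G,(0,.0215,.078),G[2])
from plant import robot;import cv2
j=robot.read_camera("wrist")["image"];i=robot.read_camera("scene")["image"]
o=np.hstack([cv2.resize(j,(400,300)),cv2.resize(i[180:405,190:490],(400,300),interpolation=2)]);cv2.imwrite("pics/f.png",o)
E
```

```text
t: 11.35
tool_pos: [0.506, 0.2464, 0.1777]
orientation: [-3.117, -0.391, 0.004]
force: [0.6, -0.2, 0.5]
opening: 0.0002
t: 11.65
tool_pos: [0.5253, 0.1757, 0.1781]
orientation: [3.117, 0.384, 0.002]
force: [-0.5, 0.7, -0.6]
opening: 0.0003
t 11.65 shift cm [ -0.09 -13.66  10.  ] turn [ 0.04 -0.05 -0.15] local [ 0.0004 -0.1151  0.1781] F [-0.5  0.7 -0.6] open 0.0003301784825805248
```

View pics/f.png

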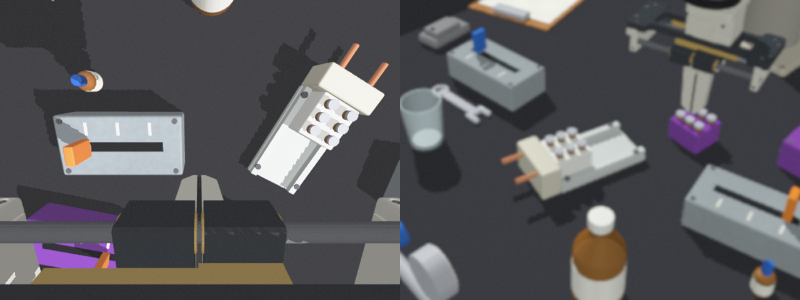

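The lever is at the far end of its slot (left panel (76,152)), and the cassette is still flush against the stop. The robot touches nothing, so I hand in.

```bash
python3 -c "
from plant import robot;print(robot.close_job())"
```

```text
the job is handed in; nothing more can be done
None
```

I handed the job in with the cassette pushed home and the orange lever at its second stop, done in that order by about 11.7 s.

- **Cassette:** I slid it along the guide with closed fingertips until it stopped with about 15 N of resistance. The fingers stopped about 1.6 mm short of where I expected them to, which is within measurement error. The wrist and scene views after I backed off show it flush against the cream stop.
- **Lever:** I pushed it over both humps until it would go no further (about 21 N). The fingers ended about 2 mm beyond my estimate, also within error. The last picture shows it at the far end of the slot, by the third tick.
- **Everything else:** The blue lever, the vial, the reagent bottle and the purple look-alikes look undisturbed in the last views. At hand-in the fingers were clear and the force read about zero.

No check failed.

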